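# Seat the square gauge bar in the wheel clamp and lock it

## Robot

A 6-joint arm with a two-finger parallel gripper is mounted at the origin on the work surface. World frame = base frame: x ahead of the robot, y to its left, z up, the work surface at z = 0. Lengths are in m, angles in rad, forces in N, time in s.
With the tool pointing down it reaches from about 0.375 to 0.75 m from the base axis. Payload 9 kg.
Tool frame: the origin (TCP) lies at the very end of the fingers, on their centre line; the grasp point (between the pads) lies 19 mm behind it (r.tcp_to_grasp is the z of the grasp point in the tool frame, in m); z points along the fingers, y is the line along which they close (so a half turn about z gives the same grasp; the last joint's range is limited). The gripper opens to 85 mm and grips with 20 to 120 N. Pads are 22 mm wide; open, the fingers measure 114 mm over their backs; the gripper's body (76 mm by 85 mm) begins 54 mm behind the grasp point. The pads swing forward as they close: fully open they stand 13 mm farther back than shut.
Start: joints at [1.097, 0.104, 0.097, 1.564, 0, 1.353], TCP at [0.152, 0.581, 0.231] pointing down, gripper open.
Joint ranges: [-2.99, 2.99], [-0.84, 1.86], [-1.1, 1.16], [-1.84, 2.11], [-1.51, 1.56], [-3.14, 3.14]. Speed limits (rad/s): [2.22, 2.22, 2.57, 3.14, 3.14, 3.14].

## Interface

Orientations are given as a unit quaternion [x, y, z, w].
In Python, from bench import r, effector, solver, status, imaging, job, finder gives the robot as it stands. The module is installed in compiled form; this text tells all that it offers. Calls block until the motion is done:
- r.goto(position, orientation): joint-space move of the TCP to a pose.
- r.line_to(position, rot=None, feed=0.15): straight line of the TCP; rot=None keeps the orientation; feed is the mean speed in m/s.
- r.movej(angles): joint-space move.
- effector.gripper_to(opening, effort=None): opening from 0.0 (shut) to 1.0 (fully open); effort is the grip in N (None keeps the last); returns when the fingers have stopped.
- r.sleep(seconds).
- solver.ik(position, orientation): joint angles nearest the present ones, or None.
- status.read_state(): the state.
- imaging.grab_frame(name): name is "scene" or "top"; returns the picture (384x512x3 uint8, red, green, blue); there is no depth.
- imaging.camera_model(name): a dict with "fx", "fy", "cx", "cy" (pixels), "R" (3x3) and "t" (3): a world point X has camera coordinates R X + t. Camera axes: x right, y down, z forward; pixel columns grow to the right and rows downward; lengths in m; the calibration is good to about 2 mm. A picture is of the moment at which its call begins. camera_model takes no time and is no camera call.
A pose or a line that the arm cannot do raises r.PlanningError and nothing moves.
- job.hand_in(): hands the job in; it is judged then, once.
Trained networks look in the newest picture that a camera, given by its name, has taken for a name from the list of things; names that differ only in an ending like _2 or _b are one class to them, and where a whole thing is asked for, a point or a joint stands for the part that bears it (a point fixed in the world has none). Each returns a list of dicts, best first, with "confidence" (0 to 1); they miss things now and then, are a little off and sometimes report something else, mostly with a low value. They report only what shows in the picture. A call takes as long as a camera call. They do not tell look-alikes from the thing itself.
- finder.spot_in(target, camera): "rect" ([centre column, centre row, width, height] in pixels, round what is visible of it).
- finder.cut_out(target, camera): "mask" (384x512 bool, what is visible of it) and "rect" ([centre column, centre row, width, height] in pixels, round what is visible of it).
The state is a dict: "clock": time; "joints": joint angles; "qvel": joint speeds; "tau": joint torques, N m; "tool_pos": TCP position; "tcp_rot": TCP orientation; "ft_force": force on the tool from outside, world axes, zero at the start; "torque": the same for the moment, N m; "gripper_width": opening from 0.0 (shut) to 1.0 (fully open); "gripper_force": force on a finger pad.
Only numpy, scipy, OpenCV 4.12 (cv2) and the standard library are available. Lean on these libraries where they do the work, as an engineer would, in place of code of your own. Each camera call takes 0.05 s, during which the arm holds its last target. There are 200 camera calls.

## Task

Take the bar with the square stem from the rack and slide its stem into the clamp's socket until you feel it come up firmly against the hidden stop, pressing it only lightly, never with more than 20 N. Then, with the bar left fully home, swing the lever on top of the clamp all the way over to lock it. Leave the round bar and everything else on the bench where they are.

Things in the scene. Friction and masses are not known exactly. Their poses are not given: they have to be found in the camera images.
- square_bar: Loose steel gauge bar, 0.3 kg, level, +x to its tip. Origin: on its axis, middle of the waist (20 x 20, x -15 to 15), its balance point: grip here. Flange x 15 to 25, 40 wide, 30 high; SQUARE stem 16 x 16, x 25 to 125, last 6 narrowed to 12 x 12; black block x -51 to -15, 36 wide, 30 high. Starts on the rack's rails, axis 50 above the table, tip away from the robot, waist over the gap.
- square_bar_tip (a point): centre of the tip face of the square bar, 125 in front of its origin
- round_bar: The other bar on the rack: same length, waist, flange, block, origin and axes, but its stem is ROUND, dia. 26, too thick for the socket. The two bars lie side by side about 116 apart, either one on either side.
- rack: Fixed rack: black base 100 x 210, 8 thick, with two blue rails along y, tops 35 above the table, at x 16 to 25 and x -46 to -26. Origin: centre of underside, under the gap between the rails.
- clamp: Fixed clamp: base plate 140 x 90, aluminium barrel 46 x 46 x 110 along x (-55 to 55), axis 70 and top 93 above the table. Origin: under the barrel's middle at table height; x runs inwards along the socket. Blind square socket 18 x 18 in its -x face, 4 mm chamfer. A rigid hidden stop sits 35 to 88 deep, each time elsewhere: it can only be felt. Sliding friction before it is light, a few N.
- clamp_mouth (a point): centre of the socket's mouth, in the plane of the barrel's front face (clamp's local x -55, y 0, z 70)
- lock (a joint): swing lever on top of the clamp, rad: 0 = arm sticks out to the clamp's +y side (open), 1.57 = arm points to clamp +x over the barrel (locked, end of travel). Turns clockwise seen from above, about a vertical axis at clamp x -10, y 0. Stays where left; needs about 2 N at the post. Starts open, 0 to 0.25.
- lock_post (a point): top centre of the upright black post at the lever's end: dia. 14, top 150 above the table, the arm under it tops out at 112; 55 from the lever's axis. Can be pinched from above or pushed.
- socket: bystander: black impact socket standing on end, dia. 28, 36 high. Origin: centre of underside.
- nut: bystander: steel nut ring lying flat, dia. 28, 20 high. Origin: centre of underside.
- wrench: bystander: steel wrench lying on the table beyond the clamp. Origin: centre of underside.
- spray_can: bystander: blue spray can, dia. 66, 160 high. Origin: centre of underside.
- oil_bottle: bystander: white bottle, dia. 68, 180 high. Origin: centre of underside.
- mug: bystander: white mug, dia. 80, 90 high. Origin: centre of underside.
- carton: bystander: small carton 90 x 120 x 60. Origin: centre of underside.
Not all that is in view belongs to the job. What is shaped like the square_bar but blue or pink is not meant.

How it is judged:
On the way, in this order (a step that is already met when the one before it is completed fails the run):
1. the square bar is brought up against the hidden stop (touching with over 1.5 N) while the lever is still open (contact force between square_bar and stop_pin above 1.5 N and distance between square_bar_tip and stop_pin below 0.0065 m and value of joint lock below 0.5 rad).
2. the lever is swung over with the bar home (value of joint lock above 1.4 rad and distance between square_bar_tip and stop_pin below 0.0065 m), for 0.2 s.
At the end, for the whole second after the job is handed in: The square bar is in the socket, released and at rest, its tip within 2.5 mm of the hidden stop and its axis within 0.12 rad of the socket's; the lever is locked (over 1.4 of 1.57 rad); the round bar is still in its place on the rack (all of step 2 and angle between the x axis of square_bar and the x axis of clamp, either way round below 0.12 rad and linear speed of square_bar below 0.01 m/s and distance of round_bar from where it was at the start of the episode below 0.03 m); the robot touches nothing.
It fails at once if the bar is rammed against the stop (over 20 N) (contact force between square_bar and stop_pin above 20 N).
It fails at once if the round bar is moved more than 30 mm (distance of round_bar from where it was at the start of the episode above 0.03 m).
It fails at once if a bystander is moved more than 30 mm (distance of any of socket, nut, wrench, spray_can, oil_bottle, mug, carton from where it was at the start of the episode above 0.03 m).
It also fails if it takes over 69 s, if anything falls off the work surface, if the arm or the gripper's body presses on something with over 40 N, if the wrist force passes 120 N, or if a joint passes its speed limit or range.

## Working session

There is one attempt and no reset: what is moved stays moved. The work goes in short steps, each a Python script; the robot and the scene stay as the last script left them, time stands still between calls to the robot, and variables do not carry over. Pictures are saved under pics/ and viewed, at most 10 in all, crops included, and the job is handed in when it is done.

```bash
mkdir -p pics; python3 - <<'E'
from bench import r, effector, solver, status, imaging, job, finder
import cv2,numpy as np
for c in ("scene","top"):
    im=imaging.grab_frame(c); cv2.imwrite(f"pics/{c}0.png",cv2.cvtColor(im,cv2.COLOR_RGB2BGR))
    m=imaging.camera_model(c); print(c,m["fx"],m["cx"],m["cy"],(-m["R"].T@m["t"]).round(3),m["R"].round(3).tolist())
    for n in ("square_bar","round_bar","rack","clamp","lock_post"):
        print(n,[(round(d["confidence"],2),np.round(d["rect"]).tolist()) for d in finder.spot_in(n,c)][:4])
s=status.read_state();print(s)
E
```

```text
scene 428.54090162677966 252.4347630504135 197.66463865789407 [ 1.162 -0.735  0.85 ] [[0.771, 0.637, 0.021], [0.389, -0.443, -0.808], [-0.505, 0.631, -0.589]]
square_bar [(0.9, [270.0, 206.0, 57.0, 16.0]), (0.84, [118.0, 236.0, 55.0, 38.0]), (0.79, [237.0, 168.0, 37.0, 25.0])]
round_bar [(0.61, [284.0, 187.0, 53.0, 26.0])]
rack [(0.71, [235.0, 268.0, 63.0, 83.0]), (0.58, [261.0, 209.0, 48.0, 40.0])]
clamp [(0.86, [235.0, 267.0, 64.0, 75.0])]
lock_post [(0.79, [239.0, 246.0, 22.0, 28.0]), (0.48, [354.0, 171.0, 24.0, 49.0])]
top 439.05693232346005 252.81467614885108 193.1867405212196 [0.245 0.011 1.64 ] [[0.008, -1.0, 0.001], [-0.98, -0.008, -0.198], [0.198, 0.0, -0.98]]
square_bar [(0.53, [225.0, 197.0, 23.0, 45.0]), (0.53, [186.0, 271.0, 46.0, 14.0]), (0.52, [322.0, 273.0, 49.0, 8.0]), (0.19, [232.0, 144.0, 17.0, 38.0])]
round_bar [(0.71, [196.0, 208.0, 17.0, 49.0])]
rack [(0.64, [214.0, 216.0, 58.0, 41.0])]
clamp [(0.79, [297.0, 176.0, 27.0, 40.0]), (0.16, [225.0, 199.0, 22.0, 46.0])]
lock_post [(0.61, [292.0, 172.0, 22.0, 11.0]), (0.35, [226.0, 200.0, 21.0, 45.0])]
{'clock': 0.6, 'joints': array([ 1.09732173e+00,  1.04084925e-01,  9.73223822e-02,  1.56393501e+00,
       -3.03659374e-05,  1.35308464e+00]), 'qvel': array([ 1.78637779e-03,  1.60661875e-03,  9.58329709e-05,  1.69017096e-03,
       -1.58875731e-03,  3.15456871e-05]), 'tau': array([-1.91298364e-03, -5.56489348e+01,  5.03556919e+01,  1.04521579e-03,
       -4.36174378e-04, -1.18502754e-05]), 'tool_pos': array([0.15180765, 0.58050172, 0.23135185]), 'tcp_rot': array([1.27533183e-01, 9.91834303e-01, 4.13243940e-05, 3.10156137e-05]), 'ft_force': array([-0.62576606,  0.44613549,  0.25456886]), 'torque': array([-0.03638472,  0.04151543,  0.01784148]), 'gripper_force': 0.0, 'gripper_width': 1.0019505061435579}
```

```bash
python3 - <<'E'
import cv2
a=cv2.imread("pics/scene0.png");b=cv2.imread("pics/top0.png")
cv2.imwrite("pics/scene0b.png",cv2.resize(a,(800,600),interpolation=2))
cv2.imwrite("pics/top0c.png",cv2.resize(b[110:290,140:380],(800,600),interpolation=2))
E
```

```text
(no output)
```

View pics/scene0b.png

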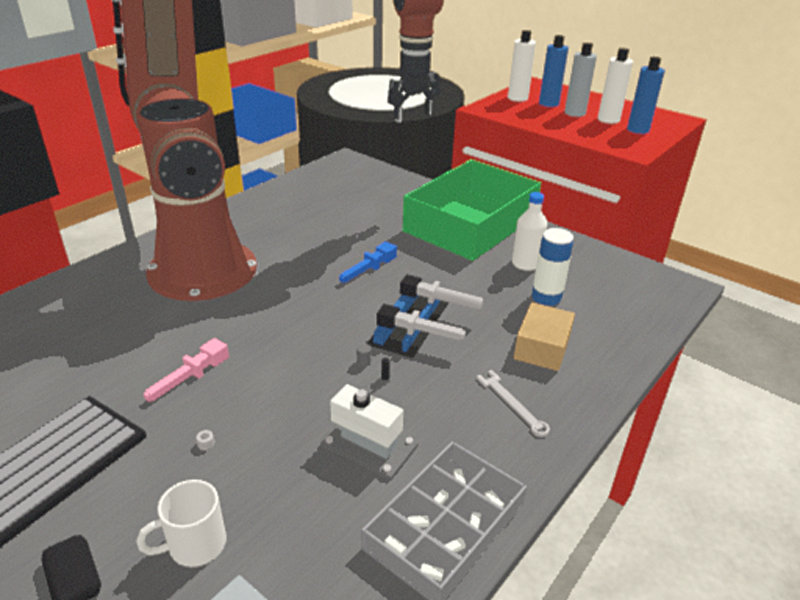

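View pics/top0c.png

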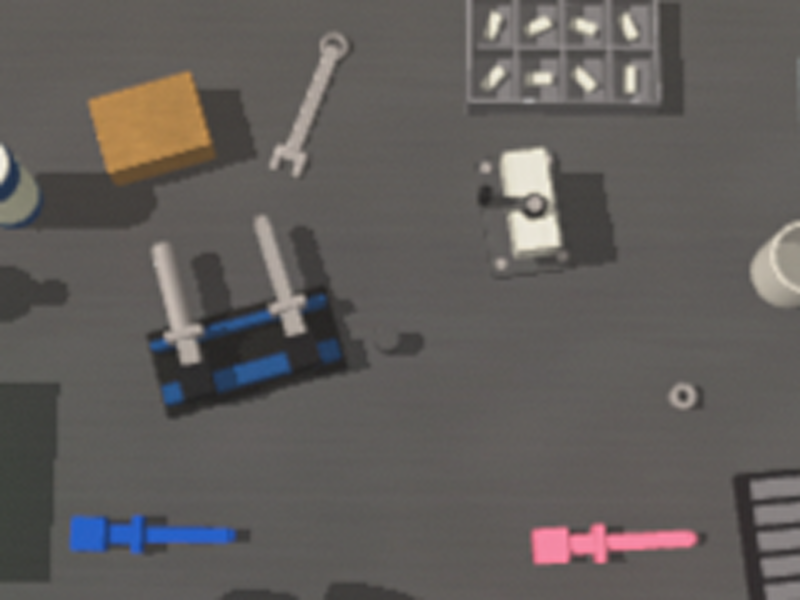

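In the top crop, the bar at about (278,265), full frame (223,190), has the thinner stem. The one at (175,300), full frame (192,200), looks thicker and rounded. The blue and pink look-alikes are excluded. Next I'll confirm with an enlarged crop and fit the poses from the masks in both views.

```bash
cat > fit.py <<'E'
from bench import r, effector, solver, status, imaging, job, finder
import cv2,numpy as np
from scipy.optimize import minimize
def box(x0,x1,w,z0,z1): return np.array([[x,y,z] for x in (x0,x1) for y in (-w/2,w/2) for z in (z0,z1)])/1000
BAR=[box(-15,15,20,40,60),box(15,25,40,35,65),box(25,119,16,42,58),box(119,125,12,44,56),box(-51,-15,36,35,65)]
CL=[box(-55,55,46,47,93)]
def proj(P,c):
    m=imaging.camera_model(c); q=P@m["R"].T+m["t"]; return q[:,:2]/q[:,2:]*[m["fx"],m["fy"]]+[m["cx"],m["cy"]]
def place(B,p): 
    c,s=np.cos(p[2]),np.sin(p[2]); return B@np.array([[c,s,0],[-s,c,0],[0,0,1]])+[p[0],p[1],0]
S=4
def sil(model,p,c):
    im=np.zeros((384*S,512*S),np.uint8)
    for B in model:
        h=cv2.convexHull(((proj(place(B,p),c)+.5)*S-.5).astype(np.float32)); cv2.fillConvexPoly(im,np.round(h*16).astype(np.int32),1,shift=4)
    return cv2.resize(im.astype(np.float32),(512,384),interpolation=cv2.INTER_AREA)
def fit(model,masks,p0):
    def cost(p):
        t=0
        for c,m in masks.items():
            a=sil(model,p,c); t+=1-np.minimum(a,m).sum()/np.maximum(a,m).sum()
        return t
    best=None
    for dyaw in (-.15,0,.15):
        s=minimize(cost,np.array(p0)+[0,0,dyaw],method="Nelder-Mead",options=dict(initial_simplex=np.array(p0)+[0,0,dyaw]+np.array([[0,0,0],[.015,0,0],[0,.015,0],[0,0,.15]]),xatol=1e-5,fatol=1e-5))
        if best is None or s.fun<best.fun: best=s
    return best.x,best.fun
def unproj(u,v,z,c):
    m=imaging.camera_model(c); d=m["R"].T@np.array([(u-m["cx"])/m["fx"],(v-m["cy"])/m["fy"],1]); o=-m["R"].T@m["t"]; return o+d*(z-o[2])/d[2]
def overlay(im,items,c,roi,k,fn):
    o=cv2.cvtColor(im,cv2.COLOR_RGB2BGR); x,y,w,h=roi; o=cv2.resize(o[y:y+h,x:x+w],None,fx=k,fy=k,interpolation=2)
    for model,p in items:
        for B in model:
            q=((proj(place(B,p),c)+.5-[x,y])*k).astype(int)
            for i in range(8):
                for b in (1,2,4):
                    if not i&b: cv2.line(o,tuple(map(int,q[i])),tuple(map(int,q[i|b])),(0,255,0),1)
    cv2.imwrite(fn,o); return o
E
python3 - <<'E'
from fit import *
ims={c:imaging.grab_frame(c) for c in("scene","top")}
tip=unproj(140+262*.3,110+217*.3,.05,"top");fl=unproj(140+288*.3,110+305*.3,.05,"top");print("tip,flange",tip,fl)
print("lens",np.linalg.norm(tip-fl))
a=unproj(140+525*.3,110+150*.3,.093,"top");b=unproj(140+537*.3,110+252*.3,.093,"top");print("clamp ends",a,b,np.linalg.norm(a-b))
for c in ims:
  for n in("square_bar","clamp","rack","lock_post"):
    for d in finder.cut_out(n,c)[:3]:
        print(c,n,round(d["confidence"],2),np.round(d["rect"]),d["mask"].sum())
        np.save(f"m_{c}_{n}_{int(d['rect'][0])}.npy",d["mask"])
b=cv2.cvtColor(ims["scene"],4); A=cv2.resize(b[165:235,225:320],(760,560),interpolation=2)
cv2.imwrite("pics/bars.png",A)
E
ls *.npy
```

```text
tip,flange [0.63457695 0.13943879 0.05      ] [0.53487642 0.10836652 0.05      ]
lens 0.10443028095777462
clamp ends [ 0.70219242 -0.15094993  0.093     ] [ 0.58762656 -0.16256979  0.093     ] 0.11515362102838927
scene square_bar 0.93 [270. 206.  59.  22.] 531
scene square_bar 0.92 [118. 238.  54.  40.] 566
scene square_bar 0.68 [348. 216.  39.  41.] 1144
scene clamp 0.87 [236. 267.  64.  76.] 2382
scene clamp 0.46 [270. 206.  57.  29.] 582
scene clamp 0.29 [239. 243.  24.  32.] 264
scene rack 0.78 [261. 208.  48.  42.] 836
scene lock_post 0.77 [238. 244.  23.  26.] 236
top square_bar 0.8 [187. 270.  49.  16.] 353
top square_bar 0.76 [224. 199.  23.  44.] 323
top square_bar 0.6 [322. 275.  49.   7.] 304
top clamp 0.67 [294. 175.  29.  44.] 966
top rack 0.98 [214. 217.  59.  35.] 1065
top lock_post 0.48 [293. 173.  23.  14.] 113
m_scene_clamp_235.npy
m_scene_clamp_239.npy
m_scene_clamp_270.npy
m_scene_lock_post_237.npy
m_scene_rack_261.npy
m_scene_square_bar_118.npy
m_scene_square_bar_270.npy
m_scene_square_bar_348.npy
m_top_clamp_293.npy
m_top_lock_post_292.npy
m_top_rack_214.npy
m_top_square_bar_187.npy
m_top_square_bar_223.npy
m_top_square_bar_322.npy
```

View pics/bars.png

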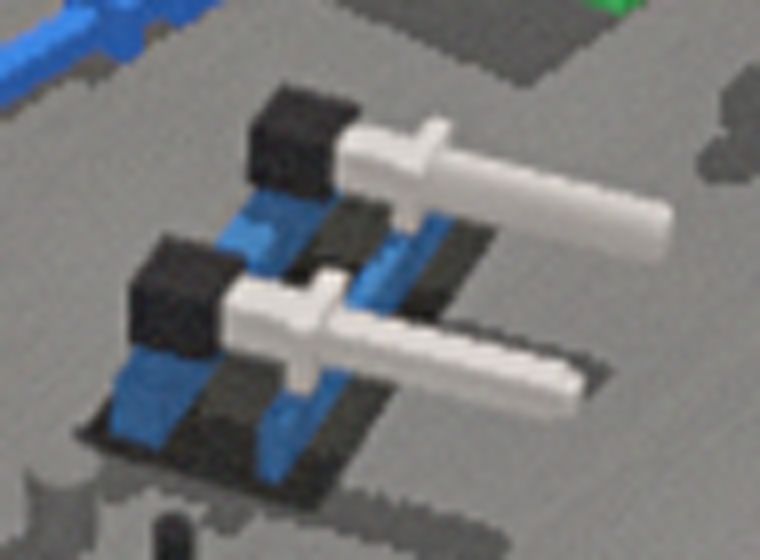

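The near bar, scene (270,206), has flat faces and sharp stem edges, so it's the square one. The far bar at (284,187) is round. Next is fitting the poses.

```bash
python3 - <<'E'
from fit import *
ims={c:imaging.grab_frame(c) for c in("scene","top")}
g={c:cv2.cvtColor(ims[c],cv2.COLOR_RGB2HSV) for c in ims}
mb={"scene":np.load("m_scene_square_bar_270.npy").astype(float),"top":np.load("m_top_square_bar_223.npy").astype(float)}
P=[.515,.10,.3]
pb,f=fit(BAR,mb,P);print("bar",pb.round(4),f)
for c in mb: print(c,*[v for v in fit(BAR,{c:mb[c]},P)])
br={}
for c,(x,y,w,h) in {"scene":(236,267,70,80),"top":(297,176,34,46)}.items():
    m=np.zeros((384,512)); sl=np.s_[y-h//2:y+h//2,x-w//2:x+w//2]; m[sl]=(g[c][sl][...,2]>150); 
    n,l,s,_=cv2.connectedComponentsWithStats(m.astype(np.uint8)); k=1+np.argmax(s[1:,4]); 
    br[c]=cv2.morphologyEx((l==k).astype(np.uint8),cv2.MORPH_CLOSE,np.ones((7,7))).astype(float); print(c,s[k])
P=[.645,-.157,.1]
pc,f=fit(CL,br,P);print("clamp",pc.round(4),f)
for c in br: print(c,*[v for v in fit(CL,{c:br[c]},P)])
np.save("pb.npy",pb);np.save("pc.npy",pc)
A=overlay(ims["scene"],[(BAR,pb),(CL,pc)],"scene",(190,170,130,130),5,"pics/a.png")
B=overlay(ims["top"],[(BAR,pb),(CL,pc)],"top",(200,145,120,80),6,"pics/b.png")
cv2.imwrite("pics/ab.png",np.hstack([A[:600,:],np.zeros((600,1,3),np.uint8)])); 
o=np.zeros((600,800,3),np.uint8); o[:325,:325]=cv2.resize(A[:,:],(325,325));
o=np.zeros((600,800,3),np.uint8)
o[:,:400]=cv2.resize(A[:,40:480],(400,600))if 0 else 0
A2=overlay(ims["scene"],[(BAR,pb)],"scene",(225,180,85,55),4.7,"pics/a.png");A3=overlay(ims["scene"],[(CL,pc)],"scene",(200,225,85,80),4,"pics/a.png")
B2=overlay(ims["top"],[(BAR,pb)],"top",(200,165,60,70),4,"pics/a.png");B3=overlay(ims["top"],[(CL,pc)],"top",(270,145,60,60),4,"pics/a.png")
for im,(y,x) in((A2,(0,0)),(A3,(270,0)),(B2,(0,410)),(B3,(300,410))): h,w=im.shape[:2]; h=min(h,600-y);w=min(w,800-x);o[y:y+h,x:x+w]=im[:h,:w]
cv2.imwrite("pics/ov.png",o)
E
```

```text
Traceback (most recent call last):
  File "fit.py", line 25, in fit
    s=minimize(cost,np.array(p0)+[0,0,dyaw],method="Nelder-Mead",options=dict(initial_simplex=np.array(p0)+[0,0,dyaw]+np.array([[0,0,0],[.015,0,0],[0,.015,0],[0,0,.15]]),xatol=1e-5,fatol=1e-5))
  File "fit.py", line 21, in cost
    a=sil(model,p,c); t+=1-np.minimum(a,m).sum()/np.maximum(a,m).sum()
  File "fit.py", line 15, in sil
    h=cv2.convexHull(((proj(place(B,p),c)+.5)*S-.5).astype(np.float32)); cv2.fillConvexPoly(im,np.round(h*16).astype(np.int32),1,shift=4)
                       ~~~~^^^^^^^^^^^^^^
  File "fit.py", line 8, in proj
    m=imaging.camera_model(c); q=P@m["R"].T+m["t"]; return q[:,:2]/q[:,2:]*[m["fx"],m["fy"]]+[m["cx"],m["cy"]]
ValueError: time passes only in moves, steps and waits
```

Too many camera_model calls, so I'll cache them.

```bash
sed -i 's/m=imaging.camera_model(c)/m=CM[c]/; s/^S=4/S=4/' fit.py; sed -i '4i CM={c:imaging.camera_model(c) for c in ("scene","top")}' fit.py
cat > seg.py <<'E'
from fit import *
ims={c:imaging.grab_frame(c) for c in("scene","top")}
g={c:cv2.cvtColor(ims[c],cv2.COLOR_RGB2HSV) for c in ims}
mb={"scene":np.load("m_scene_square_bar_270.npy").astype(float),"top":np.load("m_top_square_bar_223.npy").astype(float)}
P=[.515,.10,.3]
pb,f=fit(BAR,mb,P);print("bar",pb.round(4),f)
for c in mb: print(c,*[v for v in fit(BAR,{c:mb[c]},P)])
br={}
for c,(x,y,w,h) in {"scene":(236,267,70,80),"top":(297,176,34,46)}.items():
    m=np.zeros((384,512)); sl=np.s_[y-h//2:y+h//2,x-w//2:x+w//2]; m[sl]=(g[c][sl][...,2]>150); 
    n,l,s,_=cv2.connectedComponentsWithStats(m.astype(np.uint8)); k=1+np.argmax(s[1:,4]); 
    br[c]=cv2.morphologyEx((l==k).astype(np.uint8),cv2.MORPH_CLOSE,np.ones((7,7))).astype(float); print(c,s[k])
P=[.645,-.157,.1]
pc,f=fit(CL,br,P);print("clamp",pc.round(4),f)
for c in br: print(c,*[v for v in fit(CL,{c:br[c]},P)])
np.save("pb.npy",pb);np.save("pc.npy",pc)
o=np.zeros((600,800,3),np.uint8)
for c,M,roi,k,(y,x) in(("scene",(BAR,pb),(225,180,85,55),4.7,(0,0)),("scene",(CL,pc),(200,225,85,80),4,(270,0)),("top",(BAR,pb),(200,165,60,70),4,(0,410)),("top",(CL,pc),(270,145,60,60),4.9,(300,410))):
    im=overlay(ims[c],[M],c,roi,k,"pics/a.png"); h,w=im.shape[:2]; h=min(h,600-y);w=min(w,800-x);o[y:y+h,x:x+w]=im[:h,:w]
cv2.imwrite("pics/ov.png",o)
E
time python3 seg.py
```

```text
bar [0.5139 0.1053 0.3209] 0.2948676695358379
scene [0.51148076 0.10610775 0.31392519] 0.10669388632212318
top [0.51566501 0.10567505 0.31743376] 0.15729129344321036
scene [ 211  245   48   42 1153]
top [290 154  18  33 373]
clamp [ 0.6467 -0.1558  0.1325] 0.19466065530927334
scene [ 0.64419361 -0.15431942  0.14079997] 0.043042482828796746
top [ 0.65223059 -0.15584774  0.13305375] 0.07891920813269127
real	0m5.531s
user	0m7.717s
sys	0m1.859s
```

View pics/ov.png

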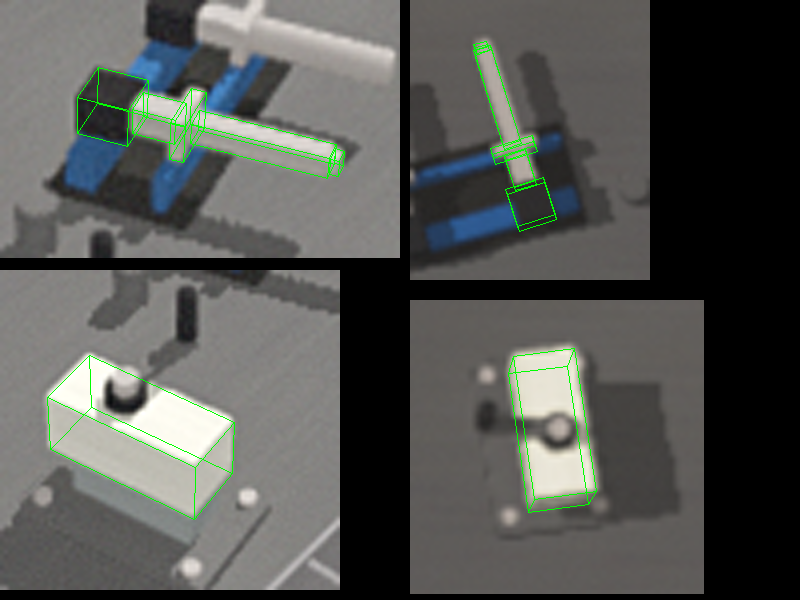

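The fits agree to a few mm and the overlay matches both objects, with lengths of 104 and 115 mm as expected. Now I'll check IK along the route and pick the bar.

```bash
cat > h.py <<'E'
from fit import *
def q(a): return [float(np.cos(a/2)),float(np.sin(a/2)),0.,0.]
G=r.tcp_to_grasp   # grasp z in tool frame (negative = behind)
OFF=abs(G)
def tcp(x,y,z): return [float(x),float(y),float(z-OFF)]
def loc(pc,x,y): c,s=np.cos(pc[2]),np.sin(pc[2]); return pc[0]+c*x-s*y, pc[1]+s*x+c*y
E
python3 - <<'E'
from h import *
pb=[.513,.1058,.318]; pc=[.6455,-.155,.137]; print(G)
for k in (0,np.pi):
    for nm,p,a in (("pick",tcp(*pb[:2],.05),pb[2]+k),("up",tcp(*pb[:2],.16),pb[2]+k),("pre",tcp(*loc(pc,-200,0) if 0 else loc(pc,-.2,0),.07),pc[2]+k),("in",tcp(*loc(pc,-.09,0),.07),pc[2]+k),
      ("post0",tcp(*loc(pc,-.01,.055),.137),pc[2]+k+np.pi/2),("post1",tcp(*loc(pc,.045,0),.137),pc[2]+k),("post0b",tcp(*loc(pc,-.01,.055),.2),pc[2]+k+np.pi/2)):
        j=solver.ik(p,q(a)); print(k,nm,None if j is None else np.round(j,2))
E
```

```text
-0.0187
0 pick [-0.05 -0.06 -0.44  1.2   0.    2.78]
0 up [-0.05 -0.13 -0.3   1.4   0.    2.78]
0 pre [-0.66 -0.21 -0.54  1.25  0.    2.35]
0 in [-0.52  0.09 -0.24  1.23  0.    2.49]
0 post0 [-0.37  0.22  0.02  1.37  0.    1.07]
0 post1 [-0.4   0.44  0.28  1.41  0.    2.61]
0 post0b [-0.37  0.21  0.12  1.48  0.    1.07]
3.141592653589793 pick [-0.05 -0.06 -0.44  1.2   0.   -0.36]
3.141592653589793 up [-0.05 -0.13 -0.3   1.4   0.   -0.36]
3.141592653589793 pre [-0.66 -0.21 -0.54  1.25  0.   -0.8 ]
3.141592653589793 in [-0.52  0.09 -0.24  1.23  0.   -0.65]
3.141592653589793 post0 [-0.37  0.22  0.02  1.37  0.   -2.07]
3.141592653589793 post1 [-0.4   0.44  0.28  1.41  0.   -0.53]
3.141592653589793 post0b [-0.37  0.21  0.12  1.48  0.   -2.07]
```

```bash
python3 - <<'E'
from h import *
pb=[.513,.1058,.318]
Q=q(pb[2]+np.pi)
effector.gripper_to(1.0)
r.goto(tcp(*pb[:2],.26),Q)
r.line_to(tcp(*pb[:2],.05),feed=.15)
s=status.read_state();print("at",s["clock"],s["tool_pos"],s["ft_force"].round(2))
effector.gripper_to(0.0,effort=30)
s=status.read_state();print("closed",s["gripper_width"],s["gripper_force"],s["ft_force"].round(2),s["torque"].round(2))
r.line_to(tcp(*pb[:2],.17),feed=.12)
s=status.read_state();print("up",s["clock"],s["gripper_width"],s["gripper_force"],s["ft_force"].round(2),s["torque"].round(2))
E
```

```text
at 5.2083 [0.51370378 0.10580365 0.03223194] [-0.65  0.25  0.83]
closed 0.22493251301512834 31.186230182647705 [ 0.42 -0.88  1.51] [-0.21 -0.04  0.04]
up 6.9667 0.22589097629812263 30.45980930328369 [ 0.26  0.68 -3.76] [0.02 0.01 0.02]
```

```bash
python3 - <<'E'
from h import *
pc=[.6455,-.155,.137]; Q=q(pc[2]+np.pi)
x,y=loc(pc,-.210,0)
r.goto(tcp(x,y,.17),Q); r.line_to(tcp(x,y,.07),feed=.12)
r.sleep(.3)
s=status.read_state();print(s["clock"],s["tool_pos"],s["ft_force"].round(2),s["torque"].round(3)); np.save("f0.npy",s["ft_force"])
o=np.zeros((600,800,3),np.uint8)
S2=[B+[0,0,.02] for B in BAR]
for c,roi,k,(yy,xx) in(("scene",(160,210,110,85),7,(0,0)),("top",(265,145,70,100),5.9,(0,400))):
    im=imaging.grab_frame(c); cv2.imwrite(f"pics/{c}1.png",cv2.cvtColor(im,4))
    A=overlay(im,[(S2,(x,y,pc[2])),(CL,pc)],c,roi,k if c=="top" else 3.6,"pics/a.png"); h,w=A.shape[:2];w=min(w,800-xx);h=min(h,600);o[yy:yy+h,xx:xx+w]=A[:h,:w]
cv2.imwrite("pics/ov1.png",o)
E
```

```text
9.4 [ 0.43771297 -0.18387078  0.05174154] [ 0.1   0.57 -4.28] [ 0.025 -0.022  0.041]
```

View pics/ov1.png

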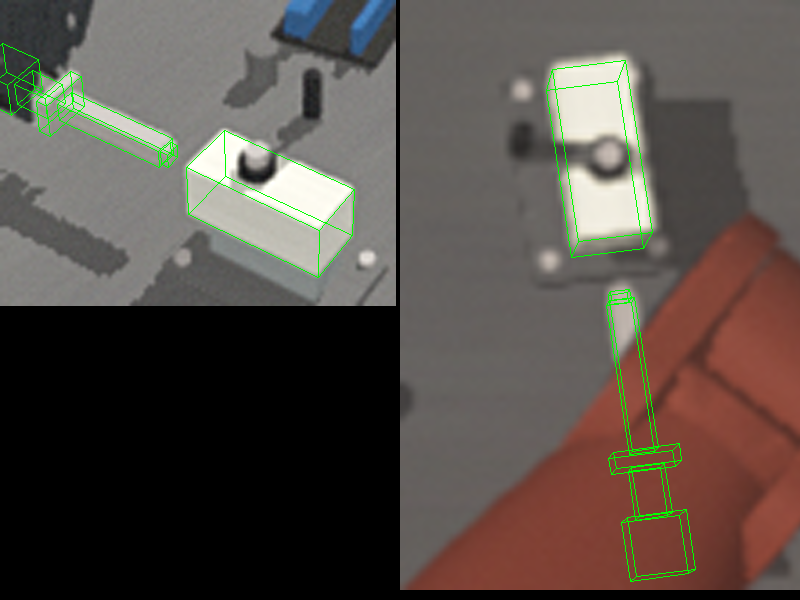

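```bash
cat > ins.py <<'E'
from h import *
import sys,json
def advance(depth_end,step,thr,feed,pc,lat=0.,up=0.,kad=0.0002,hold=0.0):
    """depth: tip depth past nominal mouth (m)."""
    u=np.array([np.cos(pc[2]),np.sin(pc[2])]); n=np.array([-u[1],u[0]]); f0=np.load("f0.npy")
    s=status.read_state(); Q=q(pc[2]+np.pi)
    c=loc(pc,-.055-.125,0); d=float((s["tool_pos"][:2]-c)@u) if not hasattr(advance,"d") else advance.d
    k=0
    while d<depth_end-1e-6:
        d=min(d+step,depth_end); p=np.array(c)+u*d+n*lat
        r.line_to(tcp(p[0],p[1],.07+up),Q,feed=feed)
        if hold: r.sleep(hold)
        s=status.read_state(); F=s["ft_force"]-f0; fa,fl,fz=F[:2]@u,F[:2]@n,F[2]
        if k%5==0 or fa<-2.5: print(f"t{s['clock']:.2f} d{d*1e3:.1f} ax{fa:.1f} lat{fl:.1f} z{fz:.1f} | off {lat*1e3:.2f} {up*1e3:.2f} mz{s['torque'][2]:.2f} my{s['torque'][1]:.2f} {s['gripper_width']:.3f}")
        k+=1; advance.d=d
        if fa<thr: print("STOP"); break
        if abs(fl)>1: lat+=np.clip(kad*fl,-.0005,.0005)
        if abs(fz)>1: up+=np.clip(kad*fz,-.0005,.0005)
    json.dump([d,lat,up],open("st.json","w")); return d,lat,up,fa
E
python3 - <<'E'
from ins import *
pc=[.6455,-.155,.137]
d,l,u,f=advance(-.004,.013,-4,.05,pc)
d,l,u,f=advance(.015,.001,-5,.02,pc,l,u)
if f>-5: advance(.032,.001,-6,.02,pc,l,u)
E
```

```text
t9.91 d-16.9 ax0.1 lat-0.4 z0.5 | off 0.00 0.00 mz-0.05 my-0.01 0.229
t10.57 d-3.0 ax-0.1 lat-0.1 z0.4 | off 0.00 0.00 mz-0.02 my-0.01 0.229
t11.82 d2.0 ax0.3 lat0.1 z0.7 | off 0.00 0.52 mz-0.02 my0.00 0.229
t13.07 d7.0 ax0.3 lat-0.8 z1.3 | off 0.00 0.85 mz-0.10 my-0.06 0.228
t14.32 d12.0 ax-0.3 lat-0.7 z0.8 | off -0.54 1.12 mz-0.03 my0.00 0.229
t15.32 d16.0 ax0.2 lat0.1 z-1.7 | off -0.54 1.75 mz0.01 my0.13 0.228
t16.57 d21.0 ax0.2 lat-0.7 z0.4 | off -0.85 1.41 mz0.02 my-0.03 0.230
t17.82 d26.0 ax0.7 lat-2.0 z0.3 | off -0.85 1.41 mz-0.07 my-0.05 0.225
t19.07 d31.0 ax1.4 lat-0.0 z0.0 | off -1.73 1.41 mz-0.05 my-0.02 0.228
```

```bash
python3 - <<'E'
from ins import *
pc=[.6455,-.155,.137]
advance.d,l,u=json.load(open("st.json"))
effector.gripper_to(0.0,effort=20)
s=status.read_state();print(s["gripper_force"],s["clock"])
advance(.094,.0007,-3,.015,pc,l,u)
E
```

```text
30.347995162010193 19.5333
t19.78 d32.7 ax-0.6 lat-0.7 z0.6 | off -1.97 1.41 mz-0.08 my-0.05 0.224
t21.03 d36.2 ax-0.8 lat-1.3 z-0.3 | off -1.97 1.62 mz0.06 my0.26 0.228
t22.28 d39.7 ax-0.2 lat0.4 z-0.3 | off -2.22 1.32 mz0.07 my0.12 0.228
t23.53 d43.2 ax-0.1 lat-1.2 z1.3 | off -2.22 1.32 mz0.09 my0.03 0.224
t24.03 d44.6 ax-4.9 lat0.2 z1.4 | off -2.27 1.58 mz0.08 my0.98 0.229
STOP
```

A sudden 5 N at a depth of about 44 mm, after nearly nothing before it. One small step should confirm that it's stiff.

```bash
python3 - <<'E'
from ins import *
pc=[.6455,-.155,.137]
advance.d,l,u=json.load(open("st.json"))
f0=np.load("f0.npy"); s=status.read_state(); print((s["ft_force"]-f0).round(2),s["tool_pos"],s["clock"])
advance(advance.d+.0003,.0003,-12,.01,pc,l,u,hold=.1)
s=status.read_state(); print((s["ft_force"]-f0).round(2),s["tool_pos"],s["gripper_width"],s["clock"])
for c in("scene",):
    im=imaging.grab_frame(c)[210:295,160:270]; cv2.imwrite("pics/in.png",cv2.resize(cv2.cvtColor(im,4),(770,595),interpolation=2))
E
```

```text
[-4.87 -0.46  1.43] [ 0.51104761 -0.17576493  0.05267498] 24.0333
t24.38 d44.9 ax-6.7 lat-0.6 z1.6 | off -2.27 1.58 mz0.10 my1.18 0.227
[-6.59 -1.53  1.62] [ 0.51103955 -0.17575574  0.05258317] 0.22683006576234702 24.3833
```

View pics/in.png

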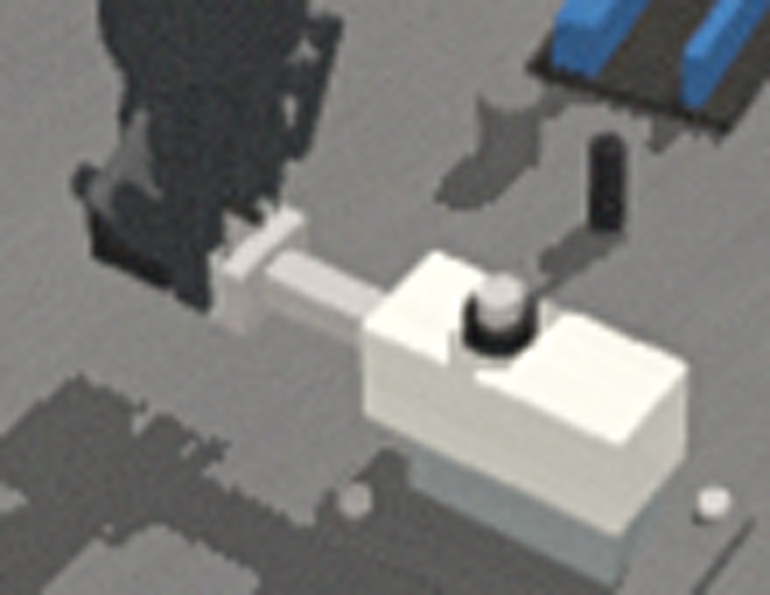

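The stop is confirmed: the TCP stayed put while the force rose to 6.7 N. The picture shows the stem in the socket and the post top at about crop (607,140), full frame (246.7,230). Next I'll release, retreat upward and locate the post.

```bash
python3 - <<'E'
from ins import *
pc=[.6455,-.155,.137]
p=status.read_state()["tool_pos"]
effector.gripper_to(1.0)
r.line_to([p[0],p[1],.22],feed=.2)
print(status.read_state()["clock"])
im={c:imaging.grab_frame(c) for c in("scene","top")}
ax=np.array(loc(pc,-.01,0))
for c,(u,v) in {"scene":(246.2,229.5),"top":(285,168.2)}.items():
    X=unproj(u,v,.15,c); d=X[:2]-ax; print(c,X.round(4),np.linalg.norm(d).round(4),"lock",(pc[2]+np.pi/2-np.arctan2(d[1],d[0])).round(3))
def cyl(pos): 
    t=np.linspace(0,6.28,9)[:8]; return np.array([[pos[0]+.007*np.cos(a),pos[1]+.007*np.sin(a),z] for a in t for z in(.112,.15)])
o=np.zeros((600,800,3),np.uint8)
for c,roi,k,xx in(("scene",(190,215,80,100),5,0),("top",(265,145,66,100),5.9,405)):
    x,y,w,h=roi;A=cv2.resize(cv2.cvtColor(im[c],4)[y:y+h,x:x+w],None,fx=k,fy=k,interpolation=2)
    for th,col in((0,(0,255,0)),(.125,(0,0,255)),(.25,(255,0,255))):
        pp=loc(pc,-.01+.055*np.sin(th),.055*np.cos(th))
        for e in proj(np.array([[*pp,.15],[*pp,.112]]),c): cv2.circle(A,tuple(int(t) for t in (e+.5-[x,y])*k),3,col,-1)
    hh,ww=A.shape[:2];ww=min(ww,800-xx);hh=min(hh,600);o[:hh,xx:xx+ww]=A[:hh,:ww]
cv2.imwrite("pics/post.png",o)
E
```

```text
26.0667
scene [ 0.6368 -0.1006  0.15  ] 0.0558 lock 0.159
top [ 0.6369 -0.1006  0.15  ] 0.0558 lock 0.161
```

View pics/post.png

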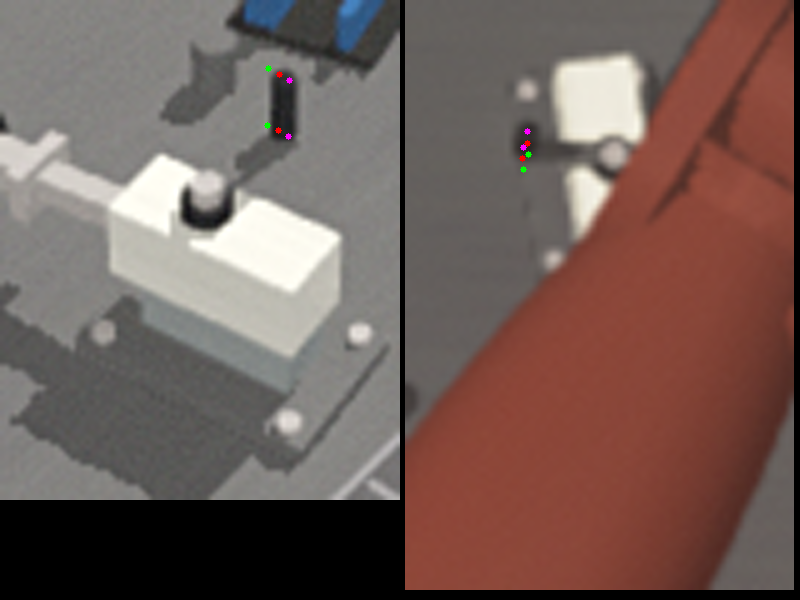

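Both cameras put the post at (0.637, -0.1005): radius 55.8 mm, lever at 0.16 rad. The bar is still seated. I'll pinch the post and swing it over.

```bash
python3 - <<'E'
from ins import *
pc=[.6455,-.155,.137]; th0=.16; R=.0555
def pose(th,z=.138):
    x,y=loc(pc,-.01+R*np.sin(th),R*np.cos(th)); return tcp(x,y,z), q(pc[2]+np.pi/2-th+np.pi)
P,Q=pose(th0,.23); r.goto(P,Q)
r.line_to(pose(th0)[0],feed=.12)
s=status.read_state();f0=s["ft_force"];print(s["clock"],s["tool_pos"],f0.round(2))
effector.gripper_to(0.0,effort=25)
s=status.read_state();print("grip",s["gripper_width"],(s["ft_force"]-f0).round(2))
for th in np.linspace(th0,1.56,9)[1:]:
    r.line_to(*pose(th),feed=.06)
    s=status.read_state();F=s["ft_force"]-f0;print(round(th,2),round(s["clock"],2),F.round(1),round(s["gripper_width"],3))
    if np.linalg.norm(F)>25: print("HIGH");break
im=imaging.grab_frame("scene")
cv2.imwrite("pics/lev.png",cv2.resize(cv2.cvtColor(im,4)[205:305,170:300],(780,600),interpolation=2))
E
```

```text
28.1833 [ 0.63735121 -0.10111673  0.12032928] [-0.46 -0.45  1.37]
grip 0.1515376568773689 [ 0.68  0.91 -0.04]
0.34 29.16 [2.5 0.3 0.2] 0.149
0.51 29.48 [ 3.4  0.5 -0.6] 0.155
0.68 29.81 [ 3.5 -0.4 -0.5] 0.15
0.86 30.13 [ 3.7 -0.8  0.3] 0.15
1.04 30.46 [ 4.6 -1.1  1.7] 0.152
1.21 30.78 [ 5.1 -1.4  0.5] 0.153
1.38 31.11 [ 5.8 -1.8  0.5] 0.153
1.56 31.43 [ 3.6 -0.1  3.2] 0.153
```

View pics/lev.png

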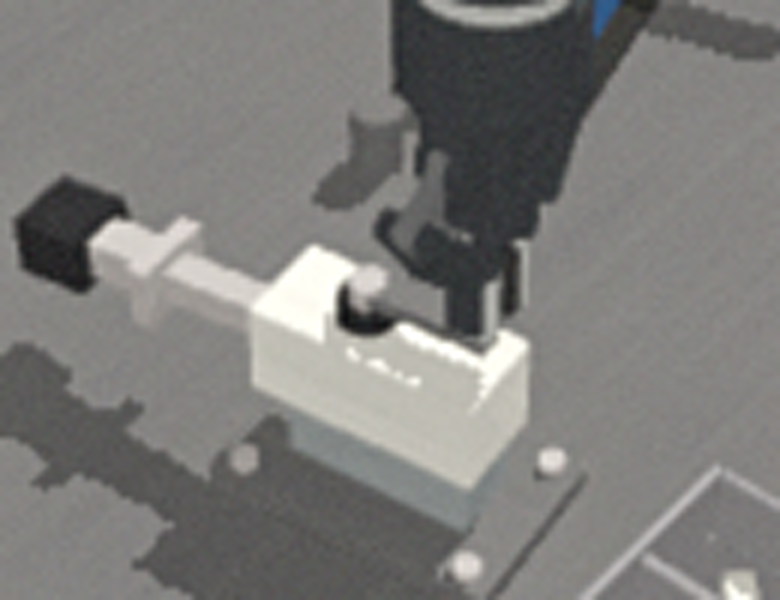

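The lever lies over the barrel and the bar is still seated. I'll nudge it to feel the end of travel, release, retreat and check.

```bash
python3 - <<'E'
from ins import *
pc=[.6455,-.155,.137]; R=.0555
def pose(th,z=.138):
    x,y=loc(pc,-.01+R*np.sin(th),R*np.cos(th)); return tcp(x,y,z), q(pc[2]+np.pi/2-min(th,1.56)+np.pi)
n=np.array([-np.sin(pc[2]),np.cos(pc[2])])
for th in (1.58,1.60,1.62,1.64,1.66):
    r.line_to(*pose(th),feed=.03); r.sleep(.1); s=status.read_state(); f=s["ft_force"][:2]@n; print(th,s["clock"],f.round(1),s["ft_force"].round(1),s["tool_pos"].round(4))
    if f>6: break
effector.gripper_to(1.0)
p=status.read_state()["tool_pos"]; r.line_to([p[0],p[1],.26],feed=.2)
r.goto([.50,.0,.33],q(np.pi)); r.sleep(.3)
S2=[B+[0,0,.02] for B in BAR]; im=imaging.grab_frame("scene"); u=np.array([np.cos(pc[2]),np.sin(pc[2])])
b=np.array([.51104,-.17576])+0*u   # TCP xy at contact
LV=[np.array([[*loc(pc,-.01+.055*i+dx,dy),z] for i in(1,) for dx in(-.007,.007) for dy in(-.007,.007) for z in(.112,.15)])]
overlay(im,[(S2,(*b,pc[2])),(LV,(0,0,0))],"scene",(170,205,130,100),6,"pics/fin.png"); print(status.read_state()["clock"])
E
```

```text
1.58 31.8333 3.3 [2.4 3.7 5.5] [ 0.6905 -0.1484  0.1194]
1.6 32.1833 3.7 [2.3 4.  6.1] [ 0.6907 -0.1492  0.1195]
1.62 32.5333 8.0 [2.  8.3 7.5] [ 0.6907 -0.1494  0.1194]
35.4167
```

View pics/fin.png

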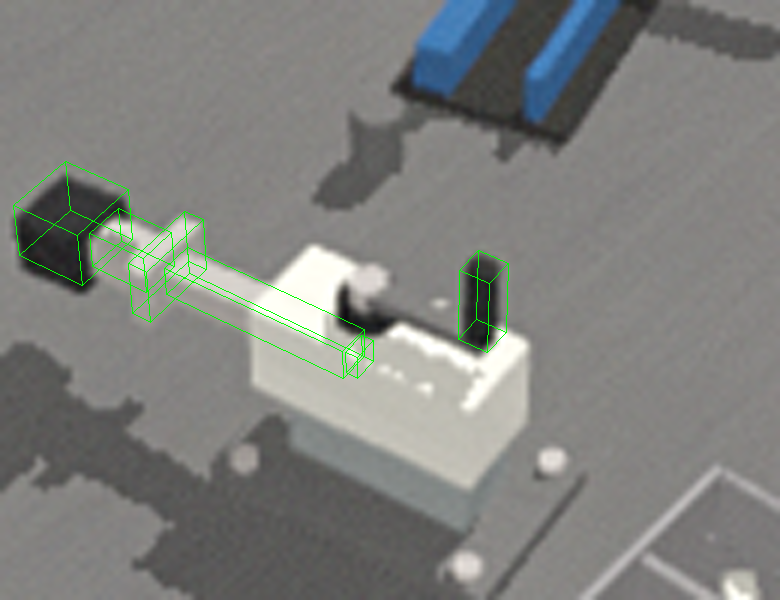

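The lever is at its end stop (8 N felt, post where predicted). The bar's flange sits where it was at contact, with only a slight droop.

```bash
python3 -c "
from bench import job
print(job.hand_in())"
```

```text
the job is handed in; nothing more can be done
None
```

I slid the square bar into the clamp until it met the hidden stop (about 7 N), swung the lever to its end stop and let go of both. The job is handed in at about 35 s on the robot's clock; no verdict came back.

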